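Refit the battery and back cover of a rowing-machine monitor

ROBOT

A 6-joint arm with a two-finger parallel gripper is mounted at the origin on the work surface. World frame = base frame: x ahead of the robot, y to its left, z up, the work surface at z = 0. Lengths are in m, angles in rad, forces in N, time in s.
With the tool pointing down it reaches from about 0.25 to 0.85 m from the base axis. Payload 12.5 kg.
Tool frame: the origin (TCP) lies midway between the tips of the shut fingers; the grasp point (between the pads) lies 19 mm behind it (env.pinch_z is the distance from the TCP to the grasp point, in m); z points along the fingers, y is the line along which they close (so a half turn about z gives the same grasp; the last joint's range is limited). The gripper opens to 93 mm and grips with 3 to 60 N. Pads are 15 mm wide; open, the fingers measure 128 mm over their backs; the gripper's body (75 mm by 188 mm) begins 65 mm behind the grasp point.
Start: joints at [1.174, 0.351, 1.652, -0, 1.139, -0.085], TCP at [0.169, 0.523, 0.189] pointing down, gripper open.
Joint ranges: [-2.75, 2.75], [-0.79, 2.1], [0.01, 2.65], [-1.57, 4.71], [0.07, 3.14], [-2.87, 2.87]. Speed limits (rad/s): [2.22, 2.22, 2.79, 3.14, 3.14, 3.14].

INTERFACE

Orientations are given as [roll, pitch, yaw] about the fixed x, y, z axes, in that order (R = Rz(yaw) Ry(pitch) Rx(roll)).
In Python, from plant import env gives the robot as it stands. The module is installed in compiled form; this text tells all that it offers. Calls block until the motion is done:
- env.movep(position, orientation): joint-space move of the TCP to a pose.
- env.move_l(position, attitude=None, feed=0.15, guard=None): straight line of the TCP; attitude=None keeps the orientation; feed is the mean speed in m/s. With guard (N) it stops when the force on the tool has changed by that much, and returns True; else False.
- env.movej(angles): joint-space move.
- env.ungrasp() and env.grab(grasp_force=None): open the fingers fully, or close them until they stop; grasp_force is the grip in N (None keeps the last).
- env.wait(seconds).
- env.inverse_kinematics(position, orientation): joint angles nearest the present ones, or None.
- env.camera(name): name is "scene" or "top" or "wrist"; returns a dict with "image" (400x640x3 uint8, red, green, blue), "depth" (400x640 float32, m along the optical axis (not along the pixel's ray), 0 where there is no reading), "fx", "fy", "cx", "cy" (pixels), "k1" (the pictures are not rectified: a ray, as slopes to the right and down, at radius r is drawn at 1 + k1 r^2 times it, then the intrinsics apply), "R" (3x3) and "t" (3): a world point X has camera coordinates R X + t; the wrist camera has in their place "hand_eye" (4x4, takes a point from camera to tool coordinates, whose origin is the TCP and whose axes are the flange's). Camera axes: x right, y down, z forward; pixel columns grow to the right and rows downward; lengths in m; the calibration is good to about 2 mm. A picture is of the moment at which its call begins: read the wrist's pose just before it.
A pose or a line that the arm cannot do raises env.IKError and nothing moves.
- env.close_job(): hands the job in; it is judged then, once.
Readings, each from a call of its own:
- env.read_time(): time.
- env.read_joint_positions(): joint angles.
- env.read_joint_velocities(): joint speeds.
- env.read_effort(): joint torques, N m.
- env.read_eef_pos(): TCP position.
- env.read_ee_rot(): TCP orientation.
- env.read_force(): force on the tool from outside, world axes, zero at the start.
- env.read_ft_torque(): the same for the moment, N m.
- env.read_gripper_width(): finger opening in m.
- env.read_grip_force(): force on a finger pad.
Only numpy, scipy, OpenCV 4.12 (cv2) and the standard library are available. Lean on these libraries where they do the work, as an engineer would, in place of code of your own. Each camera call takes 0.05 s, during which the arm holds its last target. There are 200 camera calls.

TASK

Refit the rowing-machine monitor that lies opened on the sloping service cradle: take from the steel tray the battery pack whose shape matches the monitor's nest and seat it fully down in the nest, then lower the back cover, with its ridged edge uphill, over the two pins until it rests flush on both rails, and let go. Set both parts down rather than dropping them, and leave everything else where it is.

Things in the scene. Friction and masses are not known exactly. Their poses are not given: they have to be found in the camera images.
- monitor: Opened monitor, grey plastic, fixed on a 25 degree slope, 120 (x) by 176 (y) mm. Origin: centre of the plane of its rail tops, where the cover's underside must come, 85 mm above the bench. z: the slope's normal (25 degrees from vertical, leaning downhill, roughly towards the robot); x: up the slope; y: across. Two rails along x, 114 mm long, y 55 to 85 and -85 to -55 mm, tops at z 0.
- pin_thick (a point): Foot of the thick steel pin, on a rail top at x 30, y -70 mm of the monitor; 12 mm diameter, stands 16 mm along the monitor's z, the last 5 mm tapered.
- pin_thin (a point): Foot of the thin steel pin, on the other rail top at x -20, y 70 mm of the monitor; 8 mm diameter, stands 16 mm along the monitor's z, the last 5 mm tapered.
- nest (a point): Centre of the nest's floor, at x 0, y 0, z -28 mm of the monitor, in the 110 mm wide trough between the rails (floor at z -28 mm, open at both x ends). The nest is a frame 8 mm tall, 88 (x) by 62 (y) mm outside; its opening is 64 mm along the monitor's x by 38 mm along its y, with a 2 mm chamfer at the mouth.
- cover: Back cover, black plastic plate 110 (x) by 170 (y) by 6 mm, about 0.25 kg, lying flat on the bench, upper side up. Origin: centre of its underside; z up, x towards the ridged edge. A 15 mm hole at x 30, y -70 mm takes the thick pin, an 11 mm hole at x -20, y 70 mm the thin one. When home, its origin and axes coincide with the monitor's.
- lug (a point): Top centre of the cover's mounting lug, the part to grip, 38 mm above the middle of the cover's underside. The lug is 50 mm along the cover's x, 24 mm along its y, and stands 32 mm above the plate.
- ridge (a point): Middle of the cover's ridged edge: 51.5 mm along the cover's x from its origin, 6 mm above the underside. The ridge is 5 mm wide, 110 mm long and 4 mm high.
- pack: The matching battery pack: grey oblong block 60 (x) by 34 (y) by 24 mm tall, about 0.12 kg, lying in the tray. Origin: centre of its underside, z up. It fits the nest either way round, its length along the monitor's x; seated, its origin lies at the nest point and its top 4 mm below the rail tops.
- pack_square: The pack that does not fit: grey square block 46 by 46 by 24 mm, in the same tray. To be left. Origin: centre of its underside.
- tray: Fixed steel tray 230 (x) by 170 (y) mm outside, walls 4 mm thick and 18 mm high, floor 4 mm thick. Origin: centre of its underside. It lies on one side of the cradle, the cover on the other.
- cradle: Fixed cradle under the monitor: plywood foot 170 by 190 by 12 mm with two steel bars. Origin: on the bench below the monitor's origin; x roughly away from the robot, same yaw as the slope.
- bottle: Drinks bottle, 72 mm diameter, 190 mm tall, standing. Origin: centre of its underside. To be left.
- jar: Chalk jar, 60 mm diameter, 100 mm tall, standing. Origin: centre of its underside. To be left.
- tape: Black tape roll lying flat, 70 mm diameter, 25 mm tall. Origin: centre of its underside. To be left.
- screwdriver: Screwdriver lying on the bench, about 160 mm long, under 35 mm high. To be left.
- wrench: Wrench lying on the bench near the robot, about 130 mm long. To be left.
- dumbbell: Small hex dumbbell, 170 mm long along its x, 56 mm tall, 2 kg. Origin: under its centre. To be left.
There are look-alikes about, which are no part of the job. Leave any green look-alike of the pack alone.

How it is judged:
By the outcome, as a careful person would: the job done as asked, in the order asked, and still so for the second after the job is handed in, with the robot touching nothing.
It also fails if it takes over 59 s, if anything falls off the work surface, if the arm or the gripper's body presses on something with over 40 N, if the wrist force passes 120 N, or if a joint passes its speed limit or range.

## Working session

There is one attempt and no reset: what is moved stays moved. The work goes in short steps, each a Python script; the robot and the scene stay as the last script left them, time stands still between calls to the robot, and variables do not carry over. Pictures are saved under pics/ and viewed, at most 10 in all, crops included, and the job is handed in when it is done.

```bash
mkdir -p pics; cat > h.py <<'E'
import numpy as np, cv2
from plant import env
from scipy.spatial.transform import Rotation as Rn
def Rm(o): return Rn.from_euler('xyz',o).as_matrix()
def rpy(R): return Rn.from_matrix(R).as_euler('xyz')
def cam(name):
    p=np.array(env.read_eef_pos());o=env.read_ee_rot()
    c=env.camera(name)
    if 'hand_eye' in c:
        H=np.array(c['hand_eye']);W=np.eye(4);W[:3,:3]=Rm(o);W[:3,3]=p;M=W@H
        c['Rwc'],c['C']=M[:3,:3],M[:3,3]
    else:
        c['Rwc']=np.array(c['R']).T;c['C']=-c['Rwc']@np.array(c['t'])
    return c
def slopes(c,uv):
    uv=np.atleast_2d(np.asarray(uv,float))
    d=np.stack([(uv[:,0]-c['cx'])/c['fx'],(uv[:,1]-c['cy'])/c['fy']],1);s=d.copy()
    for _ in range(10): s=d/(1+c['k1']*(s**2).sum(1,keepdims=True))
    return np.c_[s,np.ones(len(s))]
def onplane(c,uv,n,d):
    "intersect pixel rays with plane n.X=d"
    r=slopes(c,uv)@c['Rwc'].T; n=np.asarray(n,float)
    return c['C']+r*((d-c['C']@n)/(r@n))[:,None]
def onz(c,uv,z): return onplane(c,uv,[0,0,1],z)
def cloud(c):
    v,u=np.mgrid[:400,:640]
    P=slopes(c,np.c_[u.ravel(),v.ravel()])*c['depth'].reshape(-1,1)
    return (P@c['Rwc'].T+c['C']).reshape(400,640,3)
def proj(c,X):
    p=(np.atleast_2d(X)-c['C'])@c['Rwc'];s=p[:,:2]/p[:,2:]
    s=s*(1+c['k1']*(s**2).sum(1,keepdims=True))
    return np.c_[s[:,0]*c['fx']+c['cx'],s[:,1]*c['fy']+c['cy']]
def save(n,im): cv2.imwrite('pics/'+n+'.png',np.ascontiguousarray(im[:,:,::-1]))
E
python3 - <<'E'
from h import *
for n in('top','scene'):
    c=cam(n);save(n,c['image']);np.savez(n+'.npz',**c);print(n,c['C'],c['Rwc'][:,2],c['fx'],c['k1'],(c['depth']>0).mean())
print(env.read_time(),env.pinch_z)
E
```

```text
top [0.46653822 0.01934396 1.03379062] [ 0.07736971 -0.03086045 -0.99652474] 386.5095899604662 -0.031027839833306137 0.9960234375
scene [ 1.55438501 -0.09887701  0.78589734] [-0.8106034   0.07931124 -0.58019983] 505.4227614300235 -0.15504261238534478 0.94220703125
0.1 0.0188
```

View pics/top.png

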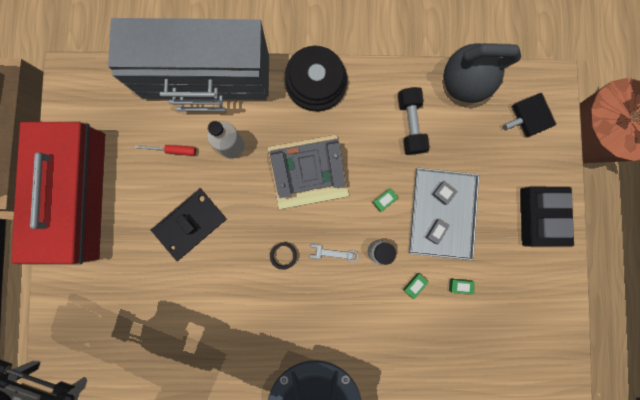

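View pics/scene.png

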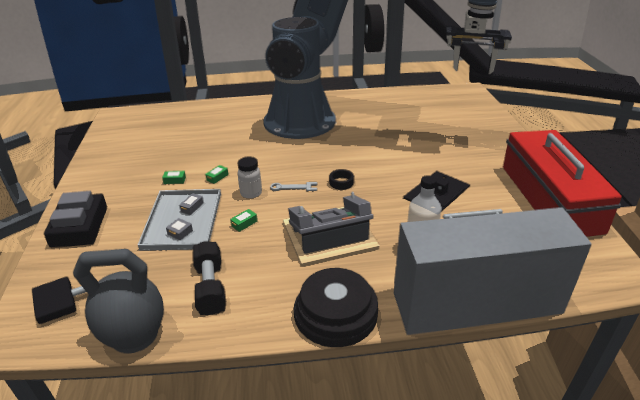

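The top view (up = +x, left = +y) shows the monitor at (308,170), the cover at (188,224) and the tray at (444,214). These could be taken for the pack:
- grey blocks in the tray at (445,192) and (438,232)
- green look-alikes at (385,200), (416,286) and (462,287), which I'll leave alone

The match should be whichever grey block is oblong, so I'll measure both and check with one close crop.

```bash
python3 - <<'E'
from h import *
c=dict(np.load('top.npz'));P=cloud(c)
for n,u,v in [('mon',308,170),('packA',445,192),('packB',438,232),('tray',460,215),('jar',382,250),('bottle',217,130),('lug',188,224),('cover',170,235),('table',250,330)]:
    print(n,P[v,u].round(3))
# cover mask
im=c['image'].astype(int)
z=P[...,2]
for (a,b,d,e) in [(405,165,485,262)]:
    for lo,hi in [(0.02,0.04)]:
        m=np.zeros(z.shape,np.uint8);s=(slice(b,e),slice(a,d));m[s]=((z[s]>lo)&(z[s]<hi))*255
        for k in cv2.findContours(m,cv2.RETR_EXTERNAL,1)[0]:
            if cv2.contourArea(k)>60:print(cv2.minAreaRect(k),cv2.contourArea(k))
crop=c['image'][160:270,140:490]
tl=cv2.resize(c['image'][185:265,145:235],None,fx=4,fy=4,interpolation=2)
tr=cv2.resize(c['image'][165:245,400:490],None,fx=4,fy=4,interpolation=2)
save('crop',np.hstack([tl,tr]))
w=cam('wrist');print(w['hand_eye'],w['fx'],w['cx'],w['cy'],w['k1'])
print(env.read_ee_rot())
E
```

```text
mon [0.613 0.021 0.058]
packA [ 0.562 -0.343  0.028]
packB [ 0.457 -0.322  0.029]
tray [ 0.502 -0.391  0.005]
jar [ 0.414 -0.159  0.1  ]
bottle [0.681 0.222 0.191]
lug [0.474 0.325 0.04 ]
cover [0.446 0.382 0.007]
table [0.2   0.169 0.002]
((437.441162109375, 230.76467895507812), (13.891385078430176, 23.15230941772461), 30.963756561279297) 284.0
((444.70733642578125, 191.86585998535156), (18.11615753173828, 17.959983825683594), 38.65980911254883) 291.0
[[ 1.77706006e-04 -9.56394675e-01 -2.92077375e-01  8.16353509e-02]
 [ 9.99999487e-01  4.61241547e-04 -9.01894729e-04 -2.60214800e-04]
 [ 9.97285537e-04 -2.92077065e-01  9.56394267e-01 -1.95820465e-01]
 [ 0.00000000e+00  0.00000000e+00  0.00000000e+00  1.00000000e+00]] 277.34759063831666 318.1971958438407 201.5460886677816 -0.03144646064626846
[-3.14077408e+00 -7.26088293e-05  2.82977665e+00]
```

View pics/crop.png

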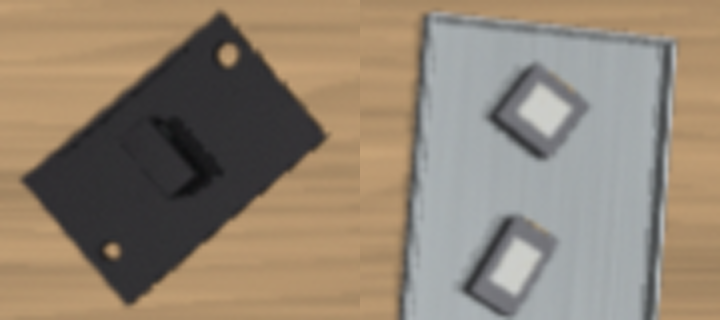

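The crop shows the oblong pack at top pixel (437,231) and the square one at (445,192). The cover's thick hole is at its upper right (crop 228,55) and the thin one at lower left (crop 112,250). That puts the cover's yaw near 40°, with the ridge on the upper-left edge. Next I'll take wrist views of the cover, pins, nest and pack, each with the tool turned as it will be for the grasp or placing.

```bash
cat >> h.py <<'E'
A=np.diag([-1.,1,-1])                  # tool frame in the object: tool x=-x (cover grasp)
B=np.array([[0,1,0],[1,0,0],[0,0,-1.]]) # tool x=+obj y, tool y=+obj x (pack grasp)
def Rz(a): return Rm([0,0,a])
def Rmon(psi): return Rz(psi)@Rm([0,-np.deg2rad(25),0])
E
python3 - <<'E'
from h import *
d=np.deg2rad
def view(n,p,R):
    o=rpy(R);q=env.inverse_kinematics(p,o);print(n,None if q is None else np.round(q,2))
    env.movep(p,o);env.wait(.3);c=cam('wrist');save('w_'+n,c['image']);np.savez('w_'+n+'.npz',**c);print(env.read_time(),c['C'].round(3))
view('cover',np.array([.474,.325,.006+.08]),Rz(d(39.6))@A)
Rc=Rmon(d(10));o=np.array([.605,.02,.085])
env.movep(o+Rc@[-.04,.1,.15],rpy(Rc@A))
view('pins',o+Rc@[0,0,.09],Rc@A)
view('nest',o+Rc@[0,0,.06],Rc@B)
env.movep([.5,-.2,.2],rpy(Rz(d(-31))@B))
view('pack',np.array([.457,-.322,.028+.075]),Rz(d(-31))@B)
a=[cv2.imread(f'pics/w_{n}.png')[50:350,120:520] for n in('cover','pins','nest','pack')]
cv2.imwrite('pics/w4.png',np.vstack([np.hstack(a[:2]),np.hstack(a[2:])]))
E
```

```text
cover [ 0.52  0.52  1.68 -0.    0.95 -1.74]
1.9667 [0.411 0.273 0.282]
pins [-0.13  0.22  1.98  0.25  0.54 -2.06]
3.875 [ 0.413 -0.013  0.31 ]
nest [-0.12  0.28  1.97  0.27  0.48 -0.5 ]
5.6083 [0.484 0.081 0.317]
pack [-0.7   0.47  1.71 -0.    0.96 -0.16]
7.5667 [ 0.5   -0.251  0.3  ]
```

View pics/w4.png

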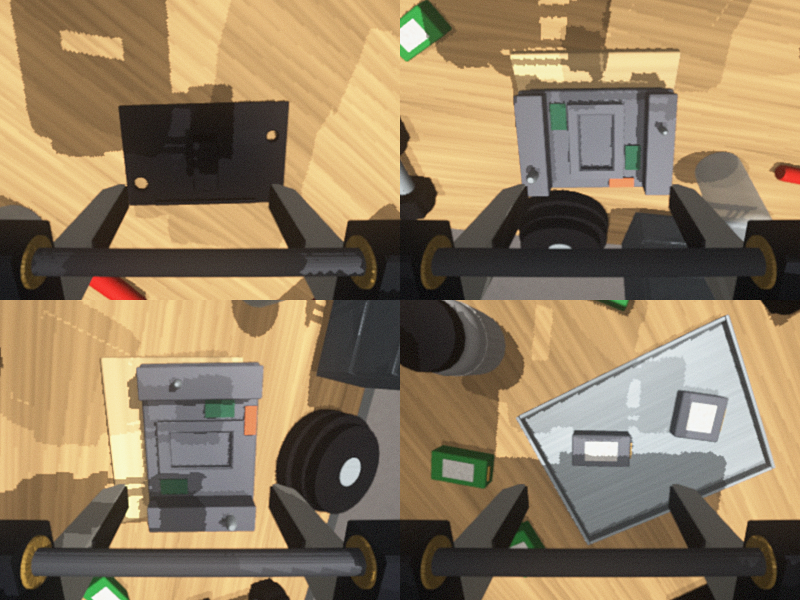

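The wrist composite shows the cover's holes at about (141,183) and (271,135), with the lug at (205,145). The thick pin is at (530,175), the thin pin at (660,128), the nest at (197,448) and the oblong pack at (602,448). Now the measurements.

```bash
cat > m.py <<'E'
from h import *
L=lambda n:dict(np.load(f'w_{n}.npz'))
# cover holes
c=L('cover');g=c['image'].max(2);
for (u,v) in[(261,233),(391,185)]:
    s=g[v-9:v+10,u-9:u+10];m=(s>90).astype(np.uint8)
    n,lab,st,ce=cv2.connectedComponentsWithStats(m);k=lab[9,9];e=ce[k]+[u-9,v-9]
    w=np.clip(s.astype(float)-60,0,None)*cv2.dilate((lab==k).astype(np.uint8),np.ones((3,3)));yy,xx=np.mgrid[v-9:v+10,u-9:u+10]
    e2=np.array([(w*xx).sum(),(w*yy).sum()])/w.sum()
    print('hole',st[k],e,e2,onz(c,e2,.003).round(4))
P=cloud(c);print('lug h',P[185:205,315:340,2].max().round(4))
# pack
c=L('pack');P=cloud(c);z=P[...,2];m=np.zeros(z.shape,np.uint8);s=(slice(170,240),slice(280,370))
m[s]=((z[s]>.024)&(z[s]<.034))*255;k=max(cv2.findContours(m,0,1)[0],key=cv2.contourArea)
q=onz(c,k[:,0],.028)[:,:2];print('pack',cv2.minAreaRect((q*1000).astype(np.float32)),'z',np.median(z[m>0]),m.sum()/255)
lab=((c['image'].min(2)>190)&(m>0)).astype(np.uint8)
print('label',cv2.minAreaRect((onz(c,np.argwhere(lab)[:,::-1],.028)[:,:2]*1000).astype(np.float32)))
E
python3 m.py; python3 - <<'E'
from h import *
a=cv2.imread('pics/w_pins.png');b=cv2.imread('pics/w_nest.png')
f=lambda i,u,v,r,s:cv2.resize(i[v-r:v+r,u-r:u+r],None,fx=s,fy=s,interpolation=0)
top=np.hstack([f(a,250,225,12,11),f(a,380,178,12,11),f(b,296,134,12,11)])
mid=f(a,316,190,50,5)[:300]
r2=np.hstack([f(b,317,198,36,5)[:330],f(a,316,185,36,5)[:330]])
cv2.imwrite('pics/z.png',np.vstack([top[:, :792] if top.shape[1]>=720 else top, np.pad(r2,((0,0),(0,top.shape[1]-r2.shape[1]),(0,0)))]))
E
```

```text
hole [  2   3  14  12 124] [260.80645161 232.43548387] [260.74711424 232.40506645] [[0.5434 0.3013 0.003 ]]
hole [ 4  4 10 10 80] [390.8    184.8125] [390.77625063 184.71925215] [[0.4144 0.3733 0.003 ]]
lug h 0.2819
pack ((460.4747009277344, -323.7200622558594), (34.195518493652344, 60.93228530883789), 59.0457649230957) z 0.027962355031219188 1873.0
label ((460.92633056640625, -321.22509765625), (14.88709831237793, 33.85374450683594), 59.060855865478516)
```

View pics/z.png

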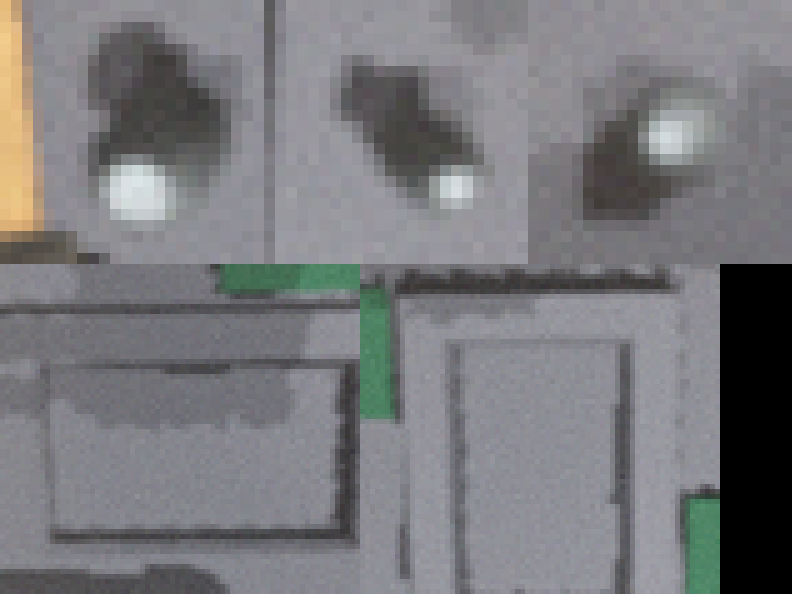

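```bash
cat > pose.py <<'E'
from h import *
from scipy.optimize import least_squares
L=lambda n:dict(np.load(f'w_{n}.npz'))
def spot(c,u,v,r=6,t=45):
    g=c['image'][v-r:v+r+1,u-r:u+r+1].min(2).astype(float);w=np.clip(g-np.median(g)-t,0,None);yy,xx=np.mgrid[v-r:v+r+1,u-r:u+r+1]
    return np.array([(w*xx).sum(),(w*yy).sum()])/w.sum()
T=np.array([[.03,-.07,.016],[-.02,.07,.016]])
def mon(x):return Rmon(x[2]),np.array([x[0],x[1],.085])
def fit(obs):
    def res(x):
        R,o=mon(x);return np.concatenate([(proj(c,T[i]@R.T+o)[0]-p) for c,i,p in obs])
    s=least_squares(res,[.605,.02,.17]);return s.x,s.fun
if __name__=='__main__':
    a,b=L('pins'),L('nest')
    P=[(a,0,spot(a,250,230)),(a,1,spot(a,385,182)),(b,0,spot(b,347,271)),(b,1,spot(b,296,134))]
    print([p[2].round(1) for p in P])
    for s in (P,P[:2],P[2:]):
        x,f=fit(s);print(x,np.rad2deg(x[2]),f.round(2))
    x,_=fit(P);R,o=mon(x)
    for n,c,(U,V,ox) in(('nest',b,(281,162,0)),('pins',a,(280,149,360))):
        for z,hx,hy in((-.02,.032,.019),(-.02,.034,.021),(-.028,.032,.019)):
            k=np.array([[sx*hx,sy*hy,z] for sx,sy in((-1,-1),(-1,1),(1,1),(1,-1))])
            print(n,z,hx,((proj(c,k@R.T+o)-[U,V]+.5)*5+[ox,264]).round(0).tolist())
E
python3 pose.py
```

```text
[array([250., 230.]), array([385. , 182.6]), array([351.7, 276. ]), array([296.4, 134. ])]
[0.60781673 0.01867067 0.19294031] 11.05466517694055 [ 0.37  0.43  0.37  0.12  0.24  1.23 -0.26 -0.28]
[0.60752582 0.01824479 0.19035405] 10.906483770120802 [-0.11  0.08  0.1  -0.02]
[0.60792676 0.0190056  0.19500545] 11.172989475096653 [ 0.52  0.85 -0.24 -0.59]
nest -0.02 0.032 [[51.0, 544.0], [43.0, 370.0], [356.0, 365.0], [352.0, 539.0]]
nest -0.02 0.034 [[43.0, 553.0], [33.0, 360.0], [366.0, 355.0], [361.0, 548.0]]
nest -0.028 0.032 [[55.0, 531.0], [47.0, 361.0], [352.0, 356.0], [348.0, 526.0]]
pins -0.02 0.032 [[457.0, 351.0], [627.0, 349.0], [627.0, 618.0], [466.0, 620.0]]
pins -0.02 0.034 [[447.0, 342.0], [636.0, 340.0], [635.0, 626.0], [458.0, 628.0]]
pins -0.028 0.032 [[459.0, 345.0], [625.0, 343.0], [625.0, 606.0], [468.0, 608.0]]
```

```bash
python3 - <<'E'
from h import *
import pose
b=pose.L('nest');print(pose.fit([(b,0,pose.spot(b,352,277)),(b,1,pose.spot(b,296,134))]))
yaw=np.deg2rad(-30.95);p=np.array([.4605,-.3237]);R=Rz(yaw)
Q=cloud(pose.L('pack'))-[*p,0];Q=(Q@R)[170:350,200:420].reshape(-1,3)
for lo in(-.012,):
    k=(abs(Q[:,1])<.012)&(Q[:,2]>.012)&(abs(Q[:,0])>.035)&(abs(Q[:,0])<.12)
    print('obstacles',np.sort(Q[k][:,0][Q[k][:,0]<0])[-5:],np.sort(Q[k][:,0][Q[k][:,0]>0])[:5])
    far=k&(Q[:,0]<-.035)&(Q[:,0]>-.12); w=-Q[far][:,0].max() if far.any() else 1
z=.015 if w>.070 else .0205
o=rpy(R@B)
env.move_l([*p,.06],o,feed=.2);hit=env.move_l([*p,z],feed=.08,guard=15);print('hit',hit,z,w)
if not hit:
    env.grab(30);print(env.read_gripper_width(),env.read_grip_force())
    env.move_l([*p,z+.10],feed=.15);env.wait(.2)
    c=cam('wrist');np.savez('w_held.npz',**c,z=z);save('w_held',c['image'][50:350,120:520])
    print(env.read_eef_pos(),env.read_force(),env.read_gripper_width(),env.read_time())
E
```

```text
(array([0.60791971, 0.01841603, 0.1906365 ]), array([ 0.02815529,  0.04603921, -0.01293146, -0.03208462]))
obstacles [-0.04951116 -0.04949761 -0.04948444 -0.04946769 -0.04943595] [0.04222663 0.04232168 0.04238241 0.04240393 0.04242734]
hit False 0.0205 0.04943594502920971
0.0005800909248176324 0.0
[ 0.46021752 -0.32348653  0.11976877] [0.09574158 0.51228255 0.49000665] 0.0006748616007900113 11.0917
```

View pics/w_held.png

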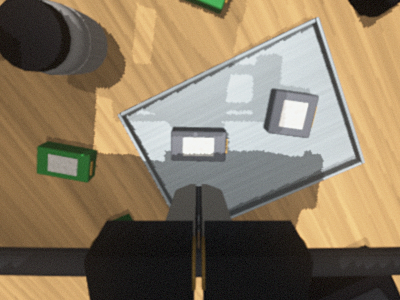

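The pack still lies at crop (200,145) and the fingers closed empty, so they slipped off its top edge. I'll check whether it moved and how much room the tray wall leaves for a deeper grip.

```bash
python3 - <<'E'
from h import *
c=dict(np.load('w_held.npz'));P=cloud(c);z=P[...,2];m=np.zeros(z.shape,np.uint8);s=(slice(165,235),slice(270,375))
m[s]=((z[s]>.023)&(z[s]<.034))*255;k=max(cv2.findContours(m,0,1)[0],key=cv2.contourArea)
q=onz(c,k[:,0],.028)[:,:2]*1000;print('pack',cv2.minAreaRect(q.astype(np.float32)),np.median(z[m>0]))
R=Rz(np.deg2rad(-30.95))
for n in('held','pack'):
    Q=cloud(dict(np.load(f'w_{n}.npz')))[40:]-[.4605,-.3237,0];Q=(Q@R).reshape(-1,3)
    for a in(-.012,0,.012):
        k=(abs(Q[:,1]-a)<.003)&(Q[:,2]>.014)&(Q[:,2]<.022)
        h,e=np.histogram(Q[k][:,0],bins=np.arange(-.12,.121,.004));print(n,a,[(round(e[i]*1000),int(h[i])) for i in np.nonzero(h)[0]])
E
```

```text
pack ((460.9515686035156, -323.7048034667969), (34.517425537109375, 60.40362548828125), 57.65428161621094) 0.02798649856276672
held -0.012 [(-72, 2), (-68, 14), (-64, 8)]
held 0 [(-76, 5), (-72, 19), (-68, 1)]
held 0.012 [(-84, 1), (-80, 15), (-76, 10), (28, 1), (72, 1)]
pack -0.012 [(-68, 17), (-64, 9)]
pack 0 [(-76, 7), (-72, 21)]
pack 0.012 [(-80, 15), (-76, 15)]
```

The pack turned about 1.3° and is otherwise unmoved. There is room for a deeper grip, so I'll go lower, shifted 4 mm away from the wall.

```bash
python3 - <<'E'
from h import *
R=Rz(np.deg2rad(-32.2));p=np.array([.4608,-.3237])+(R@[.004,.001,0])[:2];z=.014;o=rpy(R@B)
env.ungrasp();env.move_l([*p,.05],o,feed=.2);hit=env.move_l([*p,z],feed=.06,guard=8);print('hit',hit,env.read_eef_pos())
if not hit:
    env.grab(25);print(env.read_gripper_width(),env.read_grip_force())
    env.move_l([*p,z+.10],feed=.15);env.wait(.2)
    c=cam('wrist');np.savez('w_held2.npz',**c,z=z);save('w_held2',c['image'][50:350,120:520])
    print(env.read_eef_pos(),env.read_force(),env.read_gripper_width(),env.read_grip_force(),env.read_time())
E
```

```text
hit False [ 0.46483444 -0.32507395  0.01407347]
0.00040583925041105746 0.0
[ 0.46443728 -0.32478988  0.11325665] [ 0.55419408 -0.64136452 -0.13913158] 0.0002866267534113088 0.0 16.3333
```

View pics/w_held2.png

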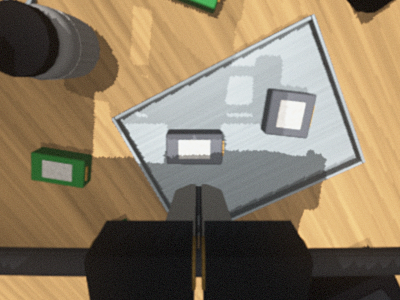

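The fingers missed again although the pose was right, so the tips probably ride higher when open (arc linkage). I'll check the tip positions in the tool frame from the depth data, open against shut.

```bash
python3 - <<'E'
from h import *
for n in('pack','cover','held2'):
    c=dict(np.load(f'w_{n}.npz'));H=c['hand_eye'];v,u=np.mgrid[:400,:640]
    P=slopes(c,np.c_[u.ravel(),v.ravel()])*c['depth'].reshape(-1,1);T=(P@H[:3,:3].T+H[:3,3])
    k=(c['depth'].ravel()>0)&(T[:,2]<.03)&(T[:,2]>-.06)&(abs(T[:,0])<.04)&(abs(T[:,1])<.09)
    Q=T[k];print(n,len(Q))
    for s in(-1,1):
        q=Q[Q[:,1]*s>0];
        if len(q)==0: continue
        i=np.argsort(-q[:,2])[:8];print(s,'tipz',q[i][:,2].round(3),'x',np.percentile(q[:,0],[1,50,99]).round(3),'y',q[q[:,2]>q[i[-1],2]-.01][:,1].min().round(3),q[q[:,2]>q[i[-1],2]-.01][:,1].max().round(3))
E
```

```text
pack 1753
-1 tipz [-0.029 -0.029 -0.03  -0.03  -0.03  -0.03  -0.03  -0.03 ] x [-0.008  0.008  0.009] y -0.06 -0.046
1 tipz [-0.029 -0.03  -0.03  -0.03  -0.03  -0.03  -0.03  -0.03 ] x [-0.008  0.008  0.009] y 0.046 0.06
cover 1764
-1 tipz [-0.03 -0.03 -0.03 -0.03 -0.03 -0.03 -0.03 -0.03] x [-0.007  0.009  0.01 ] y -0.06 -0.046
1 tipz [-0.029 -0.029 -0.029 -0.029 -0.029 -0.03  -0.03  -0.03 ] x [-0.007  0.009  0.01 ] y 0.045 0.06
held2 1038
-1 tipz [-0.03  -0.03  -0.03  -0.03  -0.031 -0.031 -0.031 -0.031] x [0.007 0.009 0.009] y -0.014 -0.001
1 tipz [-0.03 -0.03 -0.03 -0.03 -0.03 -0.03 -0.03 -0.03] x [0.007 0.009 0.009] y 0.0 0.015
```

By depth the finger tips sit 30 mm behind the reported TCP, whether open or shut. The image row of the tips agrees, and the heights measured on the bench are right. So I need to reach about 30 mm further, and I'll go down slowly under guard.

```bash
python3 - <<'E'
from h import *
c=dict(np.load('w_held2.npz'));P=cloud(c);z=P[...,2];m=np.zeros(z.shape,np.uint8);s=(slice(165,233),slice(270,375))
m[s]=((z[s]>.023)&(z[s]<.034))*255;k=max(cv2.findContours(m,0,1)[0],key=cv2.contourArea)
r=cv2.minAreaRect((onz(c,k[:,0],.028)[:,:2]*1000).astype(np.float32));print('pack',r)
R=Rz(np.deg2rad(r[2]-90));p=np.array(r[0])/1000+(R@[.004,.0,0])[:2];o=rpy(R@B)
env.ungrasp();env.move_l([*p,.03],o,feed=.2);hit=env.move_l([*p,-.0155],feed=.06,guard=8);print('hit',hit,env.read_eef_pos())
if not hit:
    env.grab(25);print(env.read_gripper_width(),env.read_grip_force())
    env.move_l([*p,.085],feed=.15);env.wait(.2)
    c=cam('wrist');np.savez('w_held3.npz',**c);save('w_held3',c['image'][50:350,120:520])
    print(env.read_eef_pos(),env.read_force(),env.read_gripper_width(),env.read_grip_force(),env.read_time())
    H=c['hand_eye'];v,u=np.mgrid[:400,:640]
    T=(slopes(c,np.c_[u.ravel(),v.ravel()])*c['depth'].reshape(-1,1))@H[:3,:3].T+H[:3,3];q=T.reshape(400,640,3)
    m=((abs(q[...,1])<.028)&(abs(q[...,0])<.03)&(q[...,2]<0)&(q[...,2]>-.06)&(c['depth']>0))
    print('held top tool z',np.percentile(q[m][:,2],[5,50,95]),'x',np.percentile(q[m][:,0],[1,99]),m.sum())
E
```

```text
pack ((460.839599609375, -323.1374206542969), (34.073123931884766, 60.38494110107422), 57.843509674072266)
hit False [ 0.46441494 -0.32541711 -0.01525746]
0.05977179131620956 25.00044733285904
[ 0.46395472 -0.32503909  0.08424566] [ 0.38980632 -0.51315302 -1.45032153] 0.059887623768315655 24.99957114458084 20.975
held top tool z [-0.04447383 -0.0433347  -0.02814646] x [-0.01724836  0.01605108] 5508
```

View pics/w_held3.png

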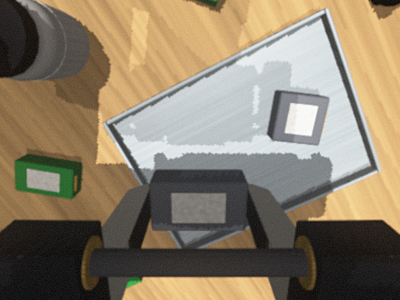

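The pack is held: width 59.8 mm, centred, underside at tool z −19.5 mm. Next I'll place it in the nest.

```bash
cat > place.py <<'E'
from h import *
R=Rmon(.1906);o=np.array([.6079,.0184,.085]);a=rpy(R@B)
M=lambda x,y,z:o+R@[x,y,z]
def mon():return R.T@(np.array(env.read_eef_pos())-o)
E
python3 - <<'E'
from place import *
p=np.array(env.read_eef_pos());env.move_l([p[0],p[1],.15],feed=.25)
env.movep(M(0,.0006,.06),a)
env.move_l(M(0,.0006,-.030),a,feed=.12);print(env.read_time(),mon())
hit=env.move_l(M(0,.0006,-.0485),feed=.03,guard=10);print(hit,mon()*1000,env.read_force(),env.read_gripper_width(),env.read_time())
E
```

```text
23.6 [ 0.00035458  0.00040901 -0.02956851]
True [ -0.17685785   0.65985912 -47.77254949] [-1.06912932  0.31622678  3.96422568] 0.05970521085447912 24.1833
```

```bash
python3 - <<'E'
from place import *
env.ungrasp();env.move_l(M(0,.0006,.04),feed=.25)
c=cam('wrist');np.savez('w_seat.npz',**c);save('w_seat',c['image'][50:350,120:520])
h=[np.array([.5434,.3013]),np.array([.4144,.3733])];l=np.array([[.03,-.07],[-.02,.07]])
d=h[0]-h[1];e=l[0]-l[1];yaw=np.arctan2(d[1],d[0])-np.arctan2(e[1],e[0]);C=Rz(yaw);ctr=np.mean(h,0)-C[:2,:2]@l.mean(0)
print('cover',ctr,np.rad2deg(yaw))
Q=(cloud(c)-o)@R
m=(abs(Q[...,0])<.035)&(abs(Q[...,1])<.025)&(Q[...,2]>-.012)&(Q[...,2]<.01)&(c['depth']>0)
q=Q[m];print('pack top z',np.percentile(q[:,2],[5,50,95])*1000,cv2.minAreaRect((q[:,:2]*1000).astype(np.float32)))
for s in(-1,1):print('z at x end',np.median(q[q[:,0]*s>.015][:,2])*1000)
c2=rpy(C@A)
env.movep([*ctr,.10],c2)
hit=env.move_l([*ctr,.02],c2,feed=.2)
hit=env.move_l([*ctr,-.018],feed=.08,guard=10);print(hit,env.read_eef_pos())
if not hit:
    env.grab(45);print(env.read_gripper_width(),env.read_grip_force(),env.read_eef_pos())
    p=np.array(env.read_eef_pos());env.move_l([p[0],p[1],.12],feed=.2);env.wait(.2)
    c=cam('wrist');np.savez('w_cheld.npz',**c);save('w_cheld',c['image'][50:350,120:520]);print(env.read_force(),env.read_ft_torque(),env.read_gripper_width(),env.read_time())
E
python3 -c "
import cv2,numpy as np
cv2.imwrite('pics/two.png',np.hstack([cv2.imread('pics/w_seat.png'),cv2.imread('pics/w_cheld.png')]))"
```

```text
cover [0.47513669 0.33400796] 41.178562562368896
pack top z [-7.41187026 -3.95884823 -2.80930612] ((0.47152137756347656, -0.16778182983398438), (33.924076080322266, 61.58518600463867), 89.73444366455078)
z at x end -4.068559948458318
z at x end -4.118770820096954
False [ 0.47511985  0.33402654 -0.01814504]
0.0236134968056779 44.99999821186066 [ 0.47510042  0.33403588 -0.01800642]
[-0.199341   -0.30480292 -1.45002072] [0.11009922 0.02011946 0.01918838] 0.023421792301860263 30.0833
```

View pics/two.png

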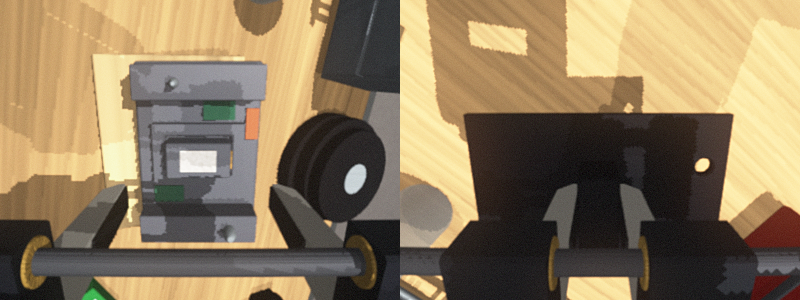

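The pack is seated: top at −4.0 mm and level. The cover is held square, with its thin hole at crop (703,165). Next I'll measure that hole in the tool frame and place the cover, going around the bottle.

```bash
python3 - <<'E'
from h import *
c=dict(np.load('w_cheld.npz'));H=c['hand_eye'];g=c['image'].max(2)
m=(g[203:228,410:436]>100).astype(np.uint8);n,lab,st,ce=cv2.connectedComponentsWithStats(m);k=lab[12,13];uv=ce[k]+[410,203]
r=slopes(c,uv)@H[:3,:3].T;t=(-.021-H[2,3])/r[0,2];hole=H[:3,3]+r[0]*t;print('hole tool',uv,st[k],hole*1000)
dx,dy=hole[0]-.02,hole[1]-.07
R=Rmon(.1904);o=np.array([.6075,.0182,.085]);a=rpy(R@A);M=lambda x,y,z:o+R@[x,y,z]
mon=lambda:R.T@(np.array(env.read_eef_pos())-o)
# cover origin lies at tool (dx,dy): mon x=-tool x
X,Y=dx,-dy;print(X,Y)
if max(abs(dx),abs(dy))<.003:
    env.movep([.44,.12,.16],a)
    env.move_l(M(X,Y,.045),a,feed=.2);env.move_l(M(X,Y,.004),feed=.12)
    print(env.read_time(),mon()*1000)
    hit=env.move_l(M(X,Y,-.0195),feed=.03,guard=10);print(hit,mon()*1000,env.read_force(),env.read_ft_torque(),env.read_gripper_width(),env.read_time())
    c=cam('wrist');np.savez('w_pl.npz',**c);save('w_pl',c['image'][50:350,120:520])
E
```

```text
hole tool [421.82758621 214.54022989] [  4   5  16  14 174] [ 19.54046664  69.34404857 -21.        ]
-0.00045953336410456055 0.0006559514264845301
32.5583 [-0.56628866  1.02515299  4.25654465]
True [ -0.80486272   0.71911615 -18.25625798] [-2.77893178  0.02605172  4.57863264] [0.02759214 0.19241098 0.0303146 ] 0.023655182801467896 33.2667
```

The cover stopped at −18.3 mm, where −18.0 mm means home. I'll release, back off and check flushness from the depth data.

```bash
python3 - <<'E'
from h import *
R=Rmon(.1904);o=np.array([.6075,.0182,.085]);M=lambda x,y,z:o+R@[x,y,z]
env.ungrasp();p=R.T@(np.array(env.read_eef_pos())-o);env.move_l(M(p[0],p[1],.07),feed=.2);env.wait(.3)
c=cam('wrist');save('fin',c['image'][50:350,120:520]);Q=(cloud(c)-o)@R;d=c['depth']>0
for x in(-.04,.035):
    for y in(-.075,-.045,.045,.075):
        m=(abs(Q[...,0]-x)<.008)&(abs(Q[...,1]-y)<.008)&(abs(Q[...,2])<.02)&d;print(x,y,(np.median(Q[m][:,2])*1000).round(2) if m.any() else None,m.sum())
print(env.read_force(),env.read_time())
E
```

```text
-0.04 -0.075 5.73 284
-0.04 -0.045 5.67 284
-0.04 0.045 5.62 288
-0.04 0.075 5.63 284
0.035 -0.075 5.61 56
0.035 -0.045 5.65 229
0.035 0.045 5.65 234
0.035 0.075 5.55 108
[ 0.20367644  0.0540522  -0.40090698] 35.4417
```

View pics/fin.png

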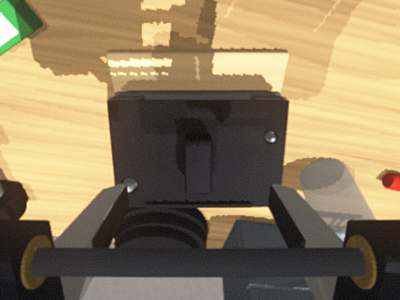

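The cover is level, with its top at 5.6 to 5.7 mm everywhere (6 mm nominal). Both pins show through their holes at (130,185) and (270,137), and the ridge is uphill at (200,203). I'm handing it in.

```bash
python3 -c "
from plant import env
print(env.close_job(),env.read_time())"
```

```text
the job is handed in; nothing more can be done
the job is handed in; nothing more can be done
```

Job handed in at about 35 s: the oblong pack is fully seated in the nest (after two empty grasps, which turned it about 1° in the tray), and the cover rests flush on both rails over the pins, ridge uphill and released.

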